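# Ready the pour-over carafe

## Task

Get the glass pour-over carafe ready for brewing: first take off its wooden lid and lay it gently, flat and knob up, on the single empty plate. Then lift the steel cone filter out of the black bowl it leans in and nest it gently in the carafe's open mouth, fully home and level. Leave the carafe, plate and bowl standing where they are, and do not disturb the other crockery.

Things in the scene. Friction and masses are not known exactly. Their poses are not given: they have to be found in the camera images.
- carafe: Loose upright hourglass carafe of clear glass, 0.6 kg, 205 mm tall, bulb 131 mm across, wooden collar (68 to 79 mm across) at its waist. Origin: centre of its underside; z up. Its upper part is an open funnel, wall 5 mm: inner radius 60 mm at the rim, narrowing 0.51 mm per mm of depth (half-angle 27 degrees) to 23 mm at 132 mm up. The lid covers it at the start.
- carafe_rim (a point): Centre of the carafe's round mouth, 205 mm above its underside.
- carafe_seat (a point): Where the filter's foot (its origin) comes to lie, to about 1 mm, when it is nested fully home and upright: on the carafe's axis, 113 mm above its underside. The filter's handle then clears the carafe's rim by 6 mm and may point any way.
- lid: Loose wooden lid, 0.13 kg, at first on the carafe. Origin: centre of its plug's underside, z up. Plug 12 mm deep, radius 50 mm below, 55 mm above; over it a disc, radius 66 mm, z 12 to 20 mm, resting on the carafe's rim (origin 193 mm above the carafe's underside); on top a plain cylindrical knob 28 mm across, z 20 to 54 mm. On the plate it stands on its plug.
- plate: Loose single empty cream stoneware plate, 160 mm across and 16 mm tall, 0.38 kg. Origin: centre of its underside. Flat inner floor 5 mm up and 150 mm across, inside a low upright wall 5 mm thick. (The pile of five plates at the back is something else.)
- bowl: Loose black bowl, 174 mm across at the rim, 56 mm tall, 0.65 kg, wall 5 mm, floor 6 mm up. Origin: centre of its underside. The filter leans over its rim on the bowl's -x side, roughly towards the robot.
- filter: Loose hollow steel cone, open at the top, 0.16 kg. Origin: centre of its closed foot; z along its axis to the open rim. Outer radius 13 mm at the foot growing 0.51 mm per mm (as the carafe's funnel) to 63 mm at z 98; then a rim band of radius 65 mm to z 111. Starts foot on the bowl's floor, leaning on its rim, axis about 30 degrees off vertical towards its handle.
- filter_handle (a point): Middle of the filter's straight black handle, where to grip it: in the filter's frame 104 mm off the axis along -x, at z 105.5 mm. The handle runs along the filter's x, 65 to 129 mm off the axis, 12 mm wide (y), 15 mm tall (z 98 to 113 mm). At the start it points out over the bowl's rim, about 30 degrees downward, roughly towards the robot.
- sugar_pot: about 66 mm wide, 66 mm tall cream lidded pot; a bystander, leave it alone. Origin: centre of its underside.
- mug: about 76 mm wide, 85 mm tall grey-green mug with a handle; a bystander, leave it alone. Origin: centre of its underside.
- teaspoon: A steel teaspoon 140 mm long lying on the counter along its x axis; a bystander, leave it alone. Origin: its middle, on the counter.
- espresso_cup: about 62 mm wide, 55 mm tall cream cup; a bystander, leave it alone. Origin: centre of its underside.
- tea_canister: about 98 mm wide, 105 mm tall grey-green lidded canister; a bystander, leave it alone. Origin: centre of its underside.
- rose_canister: about 98 mm wide, 95 mm tall rose lidded canister; a bystander, leave it alone. Origin: centre of its underside.

How it is judged:
On the way, in this order (a step that is already met when the one before it is completed fails the run):
1. the lid lies flat on the plate, knob up, let go (horizontal distance between lid and plate below 0.026 m and z of lid in the frame of plate between 0.002 and 0.01 m and angle between lid's own z axis and vertical below 0.1 rad and contact force between the fingers and lid below 0.1 N), for 0.2 s.
2. the filter is nested in the carafe, fully home, level, let go (horizontal distance between filter and carafe below 0.006 m and z of filter in the frame of carafe between 0.108 and 0.117 m and angle between the z axis of filter and the z axis of carafe, either way round below 0.06 rad and angle between filter's own z axis and vertical below 0.08 rad and contact force between the fingers and filter below 0.1 N), for 0.3 s.
At the end, for the whole second after the job is handed in: Filter home in the upright carafe: foot centre within 6 mm of its axis, 108 to 117 mm above its underside, axes within 0.06 rad. Lid flat (0.10 rad), knob up, on the plate floor within 26 mm of its centre. Carafe, plate, bowl upright (0.05 rad); lid, filter, carafe at rest (horizontal distance between filter and carafe below 0.006 m and z of filter in the frame of carafe between 0.108 and 0.117 m and angle between the z axis of filter and the z axis of carafe, either way round below 0.06 rad and angle between filter's own z axis and vertical below 0.08 rad and horizontal distance between lid and plate below 0.026 m and z of lid in the frame of plate between 0.002 and 0.01 m and angle between lid's own z axis and vertical below 0.1 rad and linear speed of each of lid, filter, carafe below 0.02 m/s and angle between each of carafe, plate, bowl's own z axis and vertical below 0.05 rad); the robot touches nothing.
It fails at once if the carafe is pushed more than 50 mm or tipped by more than 0.3 rad (distance of carafe from where it was at the start of the episode above 0.05 m or angle between carafe's own z axis and vertical above 0.3 rad).
It fails at once if the bowl or the plate is pushed more than 50 mm (distance of any of bowl, plate from where it was at the start of the episode above 0.05 m).
It fails at once if another piece of crockery is moved by more than 30 mm (distance of any of sugar_pot, mug, teaspoon, espresso_cup, tea_canister, rose_canister from where it was at the start of the episode above 0.03 m).
It fails at once if the filter is dropped or rammed into the carafe: faster than 0.45 m/s while inside its mouth (horizontal distance between filter and carafe below 0.06 m and z of filter in the frame of carafe between 0.1 and 0.2 m and linear speed of filter above 0.45 m/s).
It fails at once if the lid is dropped on the plate: faster than 0.5 m/s close above it (horizontal distance between lid and plate below 0.08 m and z of lid in the frame of plate below 0.05 m and linear speed of lid above 0.5 m/s).
It also fails if it takes over 72 s, if anything falls off the work surface, if the arm or the gripper's body presses on something with over 40 N, if the wrist force passes 120 N, or if a joint passes its speed limit or range.

## Robot

A 6-joint arm with a two-finger parallel gripper is mounted at the origin on the work surface. World frame = base frame: x ahead of the robot, y to its left, z up, the work surface at z = 0. Lengths are in m, angles in rad, forces in N, time in s.
With the tool pointing down it reaches from about 0.375 to 0.925 m from the base axis. Payload 5.7 kg.
Tool frame: the origin (TCP) lies midway between the tips of the shut fingers; the grasp point (between the pads) lies 19 mm behind it; z points along the fingers, y is the line along which they close (so a half turn about z gives the same grasp; the last joint's range is limited). The gripper opens to 88 mm and grips with 3 to 60 N. Pads are 20 mm wide; open, the fingers measure 115 mm over their backs; the gripper's body (75 mm by 178 mm) begins 61 mm behind the grasp point.
Start: joints at [1.093, 0.359, 1.51, -0, 1.272, -0.115], TCP at [0.213, 0.561, 0.223] pointing down, gripper open.
Joint ranges: [-2.97, 2.97], [-1.01, 2.36], [0.21, 2.38], [-0.96, 4.11], [0.2, 2.71], [-2.98, 2.98]. Speed limits (rad/s): [2.39, 2.39, 3.14, 3.14, 3.14, 3.14].

## Interface

Orientations are given as a unit quaternion [x, y, z, w].
In Python, from bench import move_ptp, servo_line, goto_joints, move_gripper, sleep, inverse_kinematics, capture, PlanningError, close_job, spot_in, silhouettes, current_clock, current_joint_pos, current_qvel, current_joint_torque, current_position, current_orientation, current_force, current_torque, current_finger_gap, current_grip_force gives the robot as it stands. Calls block until the motion is done:
- move_ptp(position, orientation): joint-space move of the TCP to a pose.
- servo_line(position, orientation=None, rate=0.15, contact_N=None): straight line of the TCP; orientation=None keeps the orientation; rate is the mean speed in m/s. With contact_N (N) it stops when the force on the tool has changed by that much, and returns True; else False.
- goto_joints(angles): joint-space move.
- move_gripper(opening): finger opening in m; the grip force is fixed at half the most; returns when the fingers have stopped.
- sleep(seconds).
- inverse_kinematics(position, orientation): joint angles nearest the present ones, or None.
- capture(name): name is "side" or "top"; returns a dict with "image" (384x512x3 uint8, blue, green, red), "range_z" (384x512 float32, m along the optical axis (not along the pixel's ray), 0 where there is no reading), "intrinsics" (3x3 intrinsics, pixels), "k1" (the pictures are not rectified: a ray, as slopes to the right and down, at radius r is drawn at 1 + k1 r^2 times it, then the intrinsics apply), "R" (3x3) and "t" (3): a world point X has camera coordinates R X + t. Camera axes: x right, y down, z forward; pixel columns grow to the right and rows downward; lengths in m; the calibration is good to about 2 mm. A picture is of the moment at which its call begins.
A pose or a line that the arm cannot do raises PlanningError and nothing moves.
- close_job(): hands the job in; it is judged then, once.
Trained networks look in the newest picture that a camera, given by its name, has taken for a name from the list of things; names that differ only in an ending like _2 or _b are one class to them, and where a whole thing is asked for, a point or a joint stands for the part that bears it (a point fixed in the world has none). Each returns a list of dicts, best first, with "conf" (0 to 1); they miss things now and then, are a little off and sometimes report something else, mostly with a low value. They report only what shows in the picture. A call takes as long as a camera call.
- spot_in(camera, query): "xy" ([column, row] in pixels, amid what is visible of it).
- silhouettes(camera, query): "region" (384x512 bool, what is visible of it) and "xy" ([column, row] in pixels, amid what is visible of it).
Readings, each from a call of its own:
- current_clock(): time.
- current_joint_pos(): joint angles.
- current_qvel(): joint speeds.
- current_joint_torque(): joint torques, N m.
- current_position(): TCP position.
- current_orientation(): TCP orientation.
- current_force(): force on the tool from outside, world axes, zero at the start.
- current_torque(): the same for the moment, N m.
- current_finger_gap(): finger opening in m.
- current_grip_force(): force on a finger pad.
Only numpy, scipy, OpenCV 4.12 (cv2) and the standard library are available. Lean on these libraries where they do the work, as an engineer would, in place of code of your own. Each camera call takes 0.05 s, during which the arm holds its last target. There are 200 camera calls.

## Working session

There is one attempt and no reset: what is moved stays moved. The work goes in short steps, each a Python script; the robot and the scene stay as the last script left them, time stands still between calls to the robot, and variables do not carry over. Pictures are saved under pics/ and viewed, at most 10 in all, crops included, and the job is handed in when it is done.

```bash
mkdir -p pics; ls
cat > h.py <<'E'
import numpy as np, cv2
from bench import *
from scipy.spatial.transform import Rotation as Rn
def cloud(c):
    K=np.array(c["intrinsics"]);k=c["k1"];z=np.array(c["range_z"])
    v,u=np.mgrid[:384,:512]
    xd=(u-K[0,2])/K[0,0];yd=(v-K[1,2])/K[1,1]
    x,y=xd.copy(),yd.copy()
    for _ in range(15):
        f=1+k*(x*x+y*y);x=xd/f;y=yd/f
    P=np.stack([x*z,y*z,z],-1)
    W=(P-np.array(c["t"]))@np.array(c["R"])
    W[z<=0]=np.nan
    return W
def seg(cam,q,W,conf=0.3):
    s=silhouettes(cam,q)
    if not s: return None,None
    return s[0],W[s[0]["region"]]
def tooldown(yaw): # tool z down, tool y along yaw direction
    y=np.array([np.cos(yaw),np.sin(yaw),0]);z=np.array([0,0,-1.]);x=np.cross(y,z)
    return Rn.from_matrix(np.c_[x,y,z]).as_quat()
E
python3 - <<'E'
from h import *
for cam in("top","side"):
    c=capture(cam);cv2.imwrite(f"pics/{cam}0.png",c["image"])
    R=np.array(c["R"]);print(cam,"campos",-R.T@np.array(c["t"]),"fwd",R[2])
    W=cloud(c);np.savez(f"{cam}0.npz",W=W,**{k:np.array(c[k]) for k in c})
    for q in["carafe","lid","plate","bowl","filter","filter_handle","sugar_pot","mug","teaspoon","espresso_cup","tea_canister","rose_canister"]:
        s=silhouettes(cam,q)[:2]
        for d in s:
            p=W[d["region"]];p=p[~np.isnan(p[:,0])]
            print(q,round(d["conf"],2),np.round(d["xy"]),len(p),*( [np.round(np.percentile(p,[3,50,97],axis=0),3).tolist()] if len(p) else []))
print(current_clock())
E
```

```text
pics
top campos [0.44701535 0.06806722 1.2576241 ] fwd [ 0.0922341   0.00887115 -0.99569783]
carafe 0.64 [380. 192.] 678 [[0.484, -0.336, 0.021], [0.531, -0.294, 0.062], [0.594, -0.272, 0.095]]
lid 0.75 [408. 185.] 1796 [[0.486, -0.391, 0.21], [0.541, -0.33, 0.214], [0.597, -0.274, 0.247]]
plate 0.65 [193. 203.] 1886 [[0.446, 0.218, 0.001], [0.514, 0.288, 0.006], [0.581, 0.356, 0.018]]
bowl 0.56 [271. 158.] 1122 [[0.587, -0.055, 0.004], [0.653, 0.034, 0.021], [0.691, 0.102, 0.058]]
filter 0.89 [279. 185.] 1456 [[0.496, -0.039, 0.016], [0.57, 0.013, 0.064], [0.62, 0.074, 0.135]]
filter_handle 0.57 [281. 183.] 1488 [[0.482, -0.039, 0.015], [0.569, 0.013, 0.064], [0.62, 0.074, 0.135]]
sugar_pot 0.95 [232. 139.] 435 [[0.687, 0.133, 0.004], [0.714, 0.162, 0.066], [0.747, 0.193, 0.071]]
mug 0.65 [338. 136.] 646 [[0.674, -0.193, 0.002], [0.718, -0.165, 0.033], [0.763, -0.122, 0.087]]
teaspoon 0.77 [238. 231.] 297 [[0.339, 0.131, 0.0], [0.43, 0.145, 0.012], [0.465, 0.17, 0.024]]
espresso_cup 0.79 [138. 179.] 331 [[0.574, 0.443, 0.003], [0.603, 0.479, 0.026], [0.627, 0.497, 0.057]]
tea_canist
[... 1007 characters left out ...]
2 [[0.676, -0.197, 0.001], [0.717, -0.168, 0.048], [0.78, -0.123, 0.087]]
teaspoon 0.65 [231. 198.] 203 [[0.343, 0.128, -0.001], [0.431, 0.142, 0.012], [0.468, 0.172, 0.024]]
teaspoon 0.46 [333. 247.] 745 [[0.676, -0.197, 0.001], [0.717, -0.168, 0.049], [0.778, -0.123, 0.087]]
espresso_cup 0.63 [254. 132.] 221 [[0.575, 0.439, 0.004], [0.602, 0.458, 0.037], [0.627, 0.5, 0.059]]
tea_canister 0.79 [285. 141.] 756 [[0.656, 0.315, 0.007], [0.694, 0.336, 0.089], [0.742, 0.405, 0.109]]
rose_canister 0.72 [353. 297.] 1147 [[0.648, -0.409, 0.013], [0.685, -0.377, 0.093], [0.737, -0.322, 0.1]]
rose_canister 0.21 [277. 202.] 1076 [[0.48, -0.043, 0.019], [0.575, 0.043, 0.071], [0.622, 0.076, 0.132]]
1.3
```

View pics/top0.png

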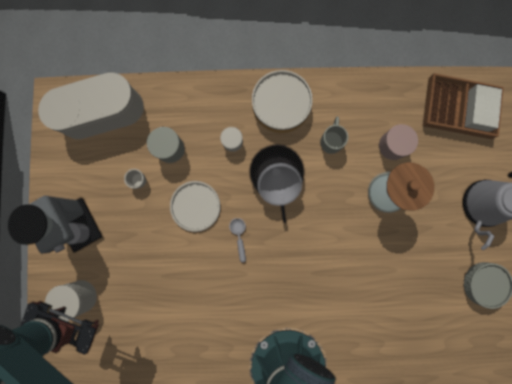

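View pics/side0.png

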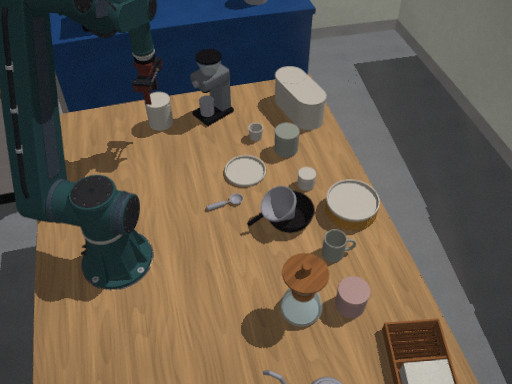

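```bash
cat > fit.py <<'E'
from h import *
from scipy.optimize import least_squares
def circ(p):  # robust circle fit xy
    f=lambda q:np.hypot(p[:,0]-q[0],p[:,1]-q[1])-q[2]
    m=p.mean(0);return least_squares(f,[m[0],m[1],.07],loss="soft_l1",f_scale=.002).x
def sdf_filter(L):
    r=np.hypot(L[:,0],L[:,1]);z=L[:,2]
    ca=np.cos(np.arctan(.51))
    # outer/inner cone wall (thin), clipped
    zc=np.clip(z,0,98e-3);ro=.013+.51*zc
    cone=np.hypot((r-ro)*ca if False else (r-ro)*ca,(z-zc))
    band=np.hypot(r-.064,z-np.clip(z,.098,.111))
    foot=np.hypot(np.clip(r-.013,0,None),z)
    hx=np.maximum(np.abs(L[:,0]+.097)-.032,-1);hy=np.abs(L[:,1])-.006;hz=np.abs(z-.1055)-.0075
    q=np.stack([hx,hy,hz],1);han=np.abs(np.linalg.norm(np.maximum(q,0),axis=1)+np.minimum(q.max(1),0))
    return np.min([cone,band,foot,han],axis=0)
def fit_filter(P,x0):
    def f(x):
        M=Rn.from_rotvec(x[3:]).as_matrix();return sdf_filter((P-x[:3])@M)
    s=least_squares(f,x0,loss="soft_l1",f_scale=.003,x_scale=[.01]*3+[.1]*3)
    return s.x,np.median(np.abs(f(s.x)))
E
cat > m1.py <<'E'
from fit import *
D={c:dict(np.load(f"{c}0.npz")) for c in("top","side")}
tt=[]
for cam in D:
    W=D[cam]["W"].reshape(-1,3);W=W[~np.isnan(W[:,0])]
    def box(c,r,z0,z1): return W[(np.hypot(W[:,0]-c[0],W[:,1]-c[1])<r)&(W[:,2]>z0)&(W[:,2]<z1)]
    p=box((.541,-.335),.09,.19,.23); print(cam,"lid disc mid",(np.percentile(p,1,0)+np.percentile(p,99,0))[:2]/2, np.median(p[:,2]))
    p=box((.541,-.335),.06,.236,.27);print(" knob mid",(p.min(0)+p.max(0))[:2]/2,np.ptp(p,0),p.max(0)[2],len(p))
    p=box((.513,.287),.11,.011,.022);print(" plate",circ(p),len(p))
    p=box((.61,.02),.15,.050,.060);p=p[p[:,0]>.62];print(" bowl rim",circ(p),len(p))
    p=box((.56,.02),.15,.04,.16);p=p[np.hypot(p[:,0]-.61,p[:,1]-.02)<.3]
    q=box((.48,.02),.07,.01,.06); tt.append((cam,p,q))
for cam in D:
    # networks' earlier filter masks aren't stored: re-query
    W=cloud(capture(cam)); s=silhouettes(cam,"filter")+silhouettes(cam,"filter_handle")
    m=np.any([d["region"] for d in s if d["conf"]>.5],axis=0)
    m=cv2.erode(m.astype(np.uint8),np.ones((2,2)))>0
    P=W[m];P=P[~np.isnan(P[:,0])];D[cam]["P"]=P
for name,P in[("top",D["top"]["P"]),("side",D["side"]["P"]),("both",np.r_[D["top"]["P"],D["side"]["P"]])]:
    best=None
    for yaw in np.radians([-45,-25,-10,5,20]):
        # tilt 30deg towards -x(handle dir)
        M=Rn.from_euler("z",yaw)*Rn.from_euler("y",-np.radians(30))
        c=np.array([.61,.02,.012])
        r=fit_filter(P,np.r_[c,M.as_rotvec()])
        if best is None or r[1]<best[1]: best=r
    x=best[0];M=Rn.from_rotvec(x[3:]).as_matrix()
    print(name,len(P),np.round(x[:3],4),"err",best[1],"axis",np.round(M[:,2],3),"hdir",np.round(-M[:,0],3),"handle",np.round(x[:3]+M@[-.104,0,.1055],4))
np.save("filter.npy",x)
E
python3 m1.py
```

```text
top lid disc mid [ 0.54256511 -0.33168706] 0.21372964908711442
 knob mid [ 0.54297957 -0.33243934] [0.0243755  0.02648753 0.01309433] 0.25103556762694257 91
 plate [0.51360994 0.28553584 0.07515224] 305
 bowl rim [0.6154356  0.02407223 0.0813554 ] 202
side lid disc mid [ 0.54207577 -0.33495233] 0.2133743385043298
 knob mid [ 0.54279172 -0.33483558] [0.02748127 0.02889112 0.0168454 ] 0.25431535065043187 83
 plate [0.51267102 0.28112388 0.07650533] 179
 bowl rim [0.61547675 0.02104732 0.08187104] 120
top 1424 [0.6133 0.0241 0.0163] err 0.001175600419125011 axis [-0.47  -0.057  0.881] hdir [-0.878 -0.074 -0.473] handle [0.4725 0.0104 0.06  ]
side 1066 [0.6189 0.0248 0.0181] err 0.002055692422937815 axis [-0.522 -0.093  0.848] hdir [-0.845 -0.077 -0.529] handle [0.476  0.0069 0.0526]
both 2490 [0.6146 0.0249 0.0172] err 0.0015802711538622659 axis [-0.485 -0.076  0.871] hdir [-0.855 -0.171 -0.49 ] handle [ 0.4746 -0.0008  0.0581]
```

The top view shows the lid at px (408,185), the empty plate at (193,203), and the filter at (279,185) with its handle pointing to (285,228). The side view agrees. I'll start with the lid.

Run:
```python
from h import *
L=np.array([.5428,-.3335])
a=np.arctan2(L[1],L[0])
for off in(0,90,180,-90):
    print(off,inverse_kinematics([*L,.30],tooldown(a+np.radians(off))))
print(Rn.from_quat(current_orientation()).as_matrix())
best=min((j for j in [(inverse_kinematics([*L,.30],tooldown(a+np.radians(o))),o) for o in(90,-90)] if j[0] is not None),key=lambda t:abs(t[0][5]))
print(best[1]); q=tooldown(a+np.radians(best[1]))
move_ptp([*L,.33],q); move_gripper(.07)
print(servo_line([*L,.219],q,rate=.12,contact_N=6),current_position())
move_gripper(0.0)
print(current_finger_gap(),current_grip_force(),current_clock())
servo_line([*L,.30],q,rate=.1)
print(current_finger_gap(),current_force(),current_clock())
c=capture("side");cv2.imwrite("pics/side1.png",cv2.resize(c["image"][150:384,120:420],None,fx=2,fy=2))
```

```text
0 [-6.59309310e-01  3.57891168e-01  1.31911845e+00 -4.44089210e-16
  1.46458304e+00 -1.08363883e-01]
90 [-6.59309310e-01  3.57891168e-01  1.31911845e+00 -4.44089210e-16
  1.46458304e+00 -1.67916021e+00]
180 None
-90 [-6.59309310e-01  3.57891168e-01  1.31911845e+00 -4.44089210e-16
  1.46458304e+00  1.46243244e+00]
[[-9.34915509e-01  3.54870379e-01 -7.07887667e-05]
 [ 3.54870386e-01  9.34915500e-01 -1.31978687e-04]
 [ 1.93461887e-05 -1.48509758e-04 -9.99999989e-01]]
-90
False [ 0.54331843 -0.33389509  0.21985767]
0.027572017523282984 30.000028610229492 7.2583
0.02723729730273618 [-0.2004729   0.57520738 -1.20302106] 8.2167
```

View pics/side1.png

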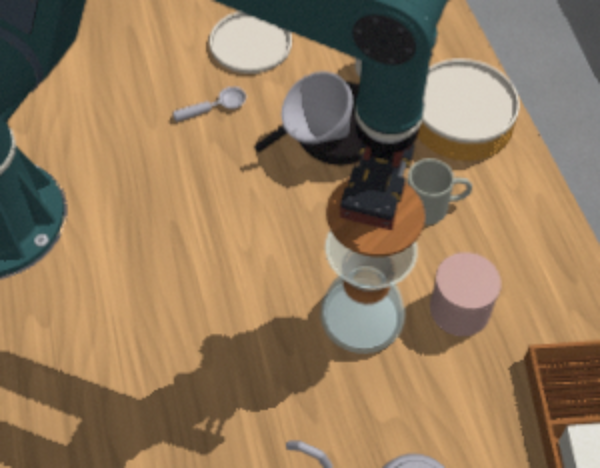

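The lid is held level at px (375,215), clear of the upright carafe at (365,285). Next I'll put it on the plate.

Run:
```python
from h import *
servo_line([.5428,-.3335,.34],rate=.15)
P=np.array([.513,.284]);a=np.arctan2(P[1],P[0]);q=tooldown(a-np.pi/2)
move_ptp([*P,.20],q)
servo_line([*P,.06],q,rate=.12)
print(current_position(),current_force())
r=servo_line([*P,.025],q,rate=.03,contact_N=2.5)
print(r,current_position(),current_force())
move_gripper(.06); sleep(.2)
servo_line([*P,.16],q,rate=.15)
print(current_clock())
W=cloud(capture("side"));s=silhouettes("side","lid")[0];p=W[s["region"]];p=p[~np.isnan(p[:,0])]
print("lid",s["conf"],np.median(p,0),np.percentile(p,[2,98],axis=0))
c=capture("side");cv2.imwrite("pics/side2.png",cv2.resize(c["image"][80:300,150:400],None,fx=2.4,fy=2.4))
```

```text
[0.51362486 0.28426079 0.06071623] [ 0.49950852  0.36237271 -1.60214508]
True [0.51287637 0.28387256 0.03065291] [1.08254767 0.5208966  1.12249191]
15.0583
lid 0.94 [0.50940379 0.2724714  0.02391571] [[0.45207115 0.22038708 0.0054534 ]
 [0.57371431 0.34111785 0.05878523]]
```

View pics/side2.png

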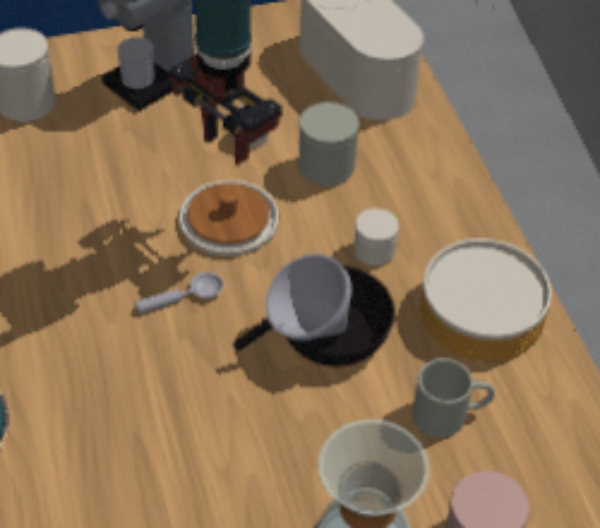

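The lid lies flat in the plate at px (228,213), and the filter handle is clear at (253,335). I'll refine the handle and the carafe's mouth.

```bash
python3 - <<'E'
from fit import *
allP=[]
for cam in("top","side"):
    c=capture(cam);W=cloud(c);g=c["image"].max(2)
    m=(W[...,0]>.42)&(W[...,0]<.53)&(abs(W[...,1]-.01)<.06)&(W[...,2]>.015)&(W[...,2]<.11)&(g<70)
    h=W[m];cen=np.median(h,0);d=np.linalg.svd(h-h.mean(0))[2][0];d*=-np.sign(d[0])
    print(cam,len(h),"mean",h.mean(0),"dir",d,"range",h.min(0),h.max(0))
    s=silhouettes(cam,"filter")[0];mm=(cv2.erode(s["region"].astype(np.uint8),np.ones((3,3)))>0)&~(g<40)
    P=W[mm|m];P=P[~np.isnan(P[:,0])]
    x,e=fit_filter(P,np.load("filter.npy"));M=Rn.from_rotvec(x[3:]).as_matrix()
    print("  fit",np.round(x[:3],4),round(e,4),"axis",np.round(M[:,2],3),"hdir",np.round(-M[:,0],3),"handle",np.round(x[:3]+M@[-.104,0,.1055],4))
    for q in("carafe","carafe_rim"):
        for s in silhouettes(cam,q)[:1]:
            p=W[s["region"]];p=p[~np.isnan(p[:,0])];r=p[(p[:,2]>.198)&(p[:,2]<.212)]
            print("  ",q,s["conf"],s["xy"],len(r),circ(r) if len(r)>10 else None,np.percentile(p,[1,99],axis=0).round(3).tolist())
    s=spot_in(cam,"carafe_rim")[:1];print(s)
    if s:
        K=c["intrinsics"];u=(np.array(s[0]["xy"])-[K[0][2],K[1][2]])/[K[0][0],K[1][1]];n=u.copy()
        for _ in range(15): n=u/(1+c["k1"]*(n@n))
        R=np.array(c["R"]);o=-R.T@np.array(c["t"]);d=R.T@[*n,1];print("  rim on z=.205",o+d*(.205-o[2])/d[2])
    cv2.imwrite(f"pics/c_{cam}.png",c["image"])
E
python3 - <<'E'
import cv2,numpy as np
a=cv2.imread("pics/c_top.png")[140:240,340:440];b=cv2.imread("pics/c_side.png")[230:330,250:350]
cv2.imwrite("pics/car.png",cv2.resize(np.hstack([a,b]),None,fx=4,fy=4,interpolation=cv2.INTER_CUBIC))
E
```

```text
top 60 mean [0.4814642  0.00668772 0.0612757 ] dir [-0.85260326 -0.13055772 -0.50598652] range [4.55110522e-01 3.02993540e-04 4.69154891e-02] [0.50339081 0.01297837 0.07696406]
  fit [0.613  0.0238 0.0167] 0.001 axis [-0.473 -0.055  0.88 ] hdir [-0.863 -0.171 -0.475] handle [4.734e-01 3.000e-04 6.010e-02]
   carafe 0.69 [269.6, 157.8] 0 None [[0.562, -0.059, 0.0], [0.694, 0.11, 0.116]]
   carafe_rim 0.56 [401.1, 189.0] 470 [ 0.54230064 -0.33221708  0.06017718] [[0.482, -0.397, 0.001], [0.606, -0.271, 0.208]]
[{'xy': [400.8, 189.2], 'conf': 0.78}]
  rim on z=.205 [ 0.53493723 -0.30864888  0.205     ]
side 77 mean [0.48142098 0.00330612 0.05928319] dir [-0.84929999 -0.1021815  -0.51792709] range [ 0.456222   -0.00549155  0.0356017 ] [0.50791782 0.01693662 0.08108486]
  fit [0.6169 0.0252 0.0193] 0.0021 axis [-0.512 -0.088  0.854] hdir [-0.849 -0.099 -0.519] handle [0.4745 0.0056 0.0555]
   carafe 0.61 [302.1, 288.9] 329 [ 0.54204936 -0.33503635  0.06023182] [[0.482, -0.397, 0.01], [0.601, -0.274, 0.208]]
   carafe_rim 0.61 [303.6, 288.0] 364 [ 0.54238267 -0.33477975  0.06059839] [[0.482, -0.397, 0.0], [0.614, -0.229, 0.208]]
[{'xy': [303.3, 287.7], 'conf': 0.85}]
  rim on z=.205 [ 0.52381535 -0.37546265  0.205     ]
```

View pics/car.png

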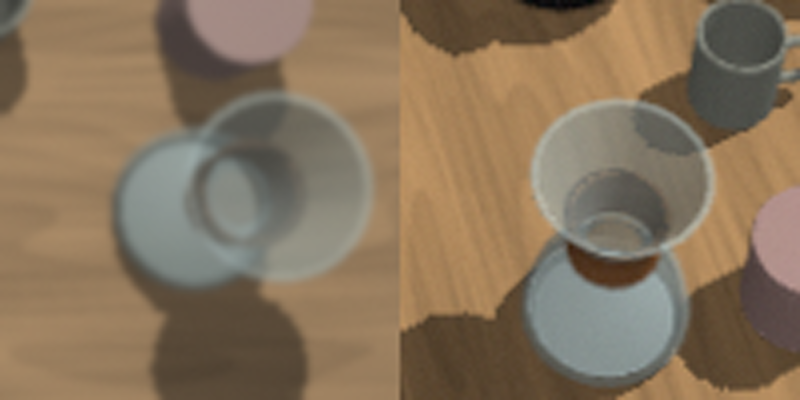

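The carafe's mouth is centred at about (0.5423, -0.334) on both cameras. Next I'll grasp the handle with the tool square to it.

Run:
```python
from h import *
h=np.array([-.855,-.115,-.495]);h/=np.linalg.norm(h)
H=np.array([.474,.004,.0585])
def ori(h,s):
    y=s*np.cross([0,0,1],h);y/=np.linalg.norm(y);z=np.cross(h,y);z*=-np.sign(z[2])
    return Rn.from_matrix(np.c_[np.cross(y,z),y,z]),z
C=np.array([.5423,-.334]);a=np.arctan2(C[1],C[0]);hf=-np.array([np.cos(a),np.sin(a),0])
for s in(1,-1):
    R,z=ori(h,s);q=R.as_quat()
    Rf,_=ori(hf,s)
    print(s,z,inverse_kinematics(H+.019*z,q),inverse_kinematics([*(C+.104*hf[:2]),.2],Rf.as_quat()))
s=min((1,-1),key=lambda s:9 if inverse_kinematics(H+.019*ori(h,s)[1],ori(h,s)[0].as_quat()) is None else abs(inverse_kinematics(H+.019*ori(h,s)[1],ori(h,s)[0].as_quat())[5]))
R,z=ori(h,s);q=R.as_quat();T=H+.019*z
servo_line([.513,.284,.28],rate=.2)
move_ptp(T-.12*z,q);move_gripper(.045)
print(servo_line(T,q,rate=.1,contact_N=6),current_position(),T)
move_gripper(0);print(current_finger_gap(),current_grip_force(),current_force(),current_clock())
np.savez("g.npz",s=s,T=T,q=q)
c=capture("side");cv2.imwrite("pics/g.png",cv2.resize(c["image"][150:270,200:350],None,fx=4,fy=4))
```

```text
1 [ 0.49323442  0.06634147 -0.86736303] None [-6.81680082e-01  2.85675855e-01  1.68313744e+00 -4.44089210e-16
  1.17277936e+00  1.44114153e+00]
-1 [ 0.49323442  0.06634147 -0.86736303] None [-6.81680082e-01  2.85675855e-01  1.68313744e+00 -4.44089210e-16
  1.17277936e+00 -1.70045113e+00]Traceback (most recent call last):
  File "<stdin>", line 15, in <module>
bench.PlanningError: the arm cannot take that pose within its joint ranges
```

```bash
cat >> h.py <<'E'
def ori(hd,t,s=1):
    """tool for horizontal handle heading hd, tool z tilted by t from down, towards -hd (outwards)"""
    hh=np.array([hd[0],hd[1],0.]);hh/=np.linalg.norm(hh)
    z=np.array([0,0,-np.cos(t)])-np.sin(t)*hh;y=s*np.cross([0,0,1],hh)
    return Rn.from_matrix(np.c_[np.cross(y,z),y,z]),z
E
python3 - <<'E'
from h import *
print(current_position(),current_joint_pos())
h=np.array([-.855,-.115]);H=np.array([.474,.004,.0585])
C=np.array([.5423,-.334]);a=np.arctan2(C[1],C[0])
for t in(30,25,20,15,10,5,0,-10):
    o=[]
    for k in(0,.03,.06,.12):
        R,z=ori(h,np.radians(t));o.append(inverse_kinematics(H+.019*z-[0,0,-k],R.as_quat()) is not None)
    f=[]
    for b in range(-180,180,30):  # final heading of handle relative to radial-inward
        hf=-np.array([np.cos(a+np.radians(b)),np.sin(a+np.radians(b))])
        R,z=ori(hf,np.radians(t-30));p=np.r_[C+.104*hf,.113+.1055]+.019*z
        if inverse_kinematics(p,R.as_quat()) is not None and inverse_kinematics(p+[0,0,.13],R.as_quat()) is not None:f.append(b)
    R,z=ori(h,np.radians(t));j=inverse_kinematics(H+.019*z,R.as_quat())
    print(t,o,f,None if j is None else j.round(2))
E
```

```text
[0.51237077 0.28373343 0.27910816] [ 3.87827161e-01  2.93834590e-01  1.46421155e+00 -1.57036441e-05
  1.38486592e+00  1.45302121e+00]
30 [False, True, True, True] [-180, -150, -120, -60, -30, 0, 30, 60, 90, 120, 150] None
25 [False, True, True, True] [-180, -150, -120, -60, -30, 0, 30, 60, 90, 120, 150] None
20 [True, True, True, True] [-180, -150, -120, -60, -30, 0, 30, 60, 90, 120, 150] [-0.23  0.39  2.24  0.6   0.22  0.64]
15 [True, True, True, True] [-180, -150, -120, -60, -30, 0, 30, 60, 90, 120, 150] [-0.2   0.39  2.17  0.26  0.34  1.  ]
10 [True, True, True, True] [-180, -150, -120, -90, -60, -30, 0, 30, 60, 90, 120, 150] [-0.18  0.4   2.1   0.12  0.48  1.16]
5 [True, True, True, True] [-180, -150, -90, -60, -30, 0, 30, 60, 90, 120, 150] [-0.16  0.42  2.03  0.04  0.61  1.25]
0 [True, True, True, True] [-180, -150, -90, -60, -30, 0, 30, 60, 90, 120, 150] [-0.14  0.44  1.97 -0.    0.73  1.3 ]
-10 [True, True, True, True] [-180, -90, -60, -30, 0, 30, 60, 90, 120, 150] [-0.11  0.51  1.83 -0.05  0.97  1.36]
```

Run:
```python
from h import *
h=np.array([-.855,-.115,-.495]);h/=np.linalg.norm(h)
G=np.array([.474,.004,.0585])-.012*h
R,z=ori(h,np.radians(17));q=R.as_quat();T=G+.019*z
print(inverse_kinematics(T,q),inverse_kinematics(T-.10*z,q))
move_ptp(T-.10*z,q);move_gripper(.045)
print(servo_line(T,q,rate=.1,contact_N=6),current_position(),T)
move_gripper(0);print(current_finger_gap(),current_grip_force(),current_force(),current_clock())
np.savez("g.npz",T=T,q=q)
c=capture("side");cv2.imwrite("pics/g.png",cv2.resize(c["image"][150:270,200:350],None,fx=4,fy=4))
```

```text
[-0.2056275   0.37943349  2.17509221  0.31350561  0.32104585  0.94680453] [-0.2338629   0.13849336  2.13225218  0.18685827  0.60108586  1.06328818]
False [0.48994511 0.00608424 0.04667972] [0.48982095 0.00612796 0.04630232]
0.011813527934909824 30.000160038471222 [-0.24832148 -1.3666718  -0.08067221] 19.9083
```

View pics/g.png

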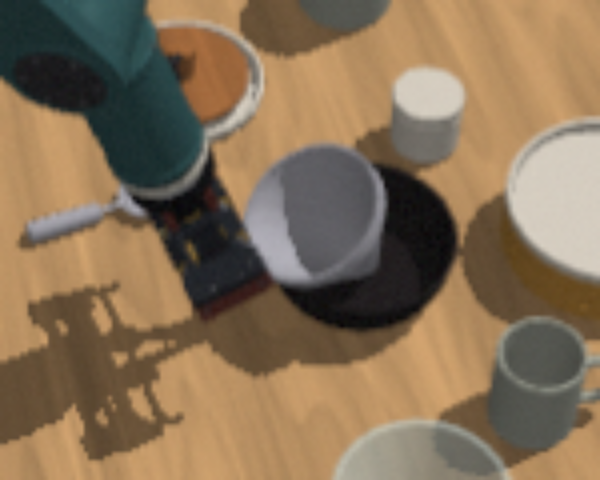

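The handle is gripped at a gap of 11.8 mm, with the filter still in the bowl at px (315,215). I'll lift it and measure its pose in the hand.

```bash
cat > meas.py <<'E'
from fit import *
def meas(guessR,guesso,show=True):
    out=[]
    for cam in("top","side"):
        W=cloud(capture(cam));s=silhouettes(cam,"filter")
        if not s: print(cam,"none");continue
        best=None
        for d in s:
            m=cv2.erode(d["region"].astype(np.uint8),np.ones((3,3)))>0
            P=W[m];P=P[~np.isnan(P[:,0])];P=P[np.linalg.norm(P-(guesso+guessR@[0,0,.06]),axis=1)<.13]
            if len(P)>150: best=P;break
        if best is None: print(cam,"no pts");continue
        # handle hidden in the hand: keep heading, drop points near the fingers
        P=best;L=(P-guesso)@guessR;P=P[L[:,0]>-.075]
        f=lambda x:sdf_filter((P-x[:3])@(Rn.from_rotvec([x[3],x[4],0])*Rn.from_matrix(guessR)).as_matrix())
        r=least_squares(f,np.r_[guesso,0,0],loss="soft_l1",f_scale=.003,x_scale=[.01]*3+[.1]*2)
        x=r.x;M=(Rn.from_rotvec([x[3],x[4],0])*Rn.from_matrix(guessR)).as_matrix()
        print(cam,d["conf"],len(P),"o",x[:3].round(4),"axis",M[:,2].round(3),"err",np.median(np.abs(f(x))).round(4))
        out.append((x[:3],M))
    return out
E
python3 - <<'E'
from meas import *
g=np.load("g.npz");T=g["T"];R0=Rn.from_quat(g["q"]).as_matrix()
servo_line(T+[0,0,.03],rate=.05);print(current_force(),current_finger_gap())
servo_line(T+[0,0,.19],rate=.12)
ax=np.array([-.49,-.068,.87]);ax/=np.linalg.norm(ax);h=np.array([-.855,-.115,-.495]);h-=ax*(h@ax);h/=np.linalg.norm(h)
M=np.c_[-h,np.cross(ax,-h),ax]
o=np.array([.615,.0243,.0175])
p=current_position();Rt=Rn.from_quat(current_orientation()).as_matrix()
# grasp-time relative pose
ro=R0.T@(o-T);rM=R0.T@M
go=p+Rt@ro;gM=Rt@rM
print("expected",go,gM[:,2])
m=meas(gM,go)
np.savez("rel.npz",ro=ro,rM=rM,rels=[np.c_[Rt.T@MM,Rt.T@(oo-p)] for oo,MM in m])
print(current_force(),current_clock())
c=capture("side");cv2.imwrite("pics/l.png",cv2.resize(c["image"][80:280,150:400],None,fx=3,fy=3))
E
```

```text
[-0.00163453 -0.44349159 -0.78733932] 0.011906509680700967
expected [0.61431867 0.02439896 0.20643185] [-0.48814346 -0.0681701   0.87009701]
top 0.57 1852 o [0.6129 0.0242 0.2051] axis [-0.476 -0.061  0.878] err 0.0008
side 0.83 1005 o [0.6159 0.0238 0.2041] axis [-0.493 -0.094  0.865] err 0.0016
[-0.29092822  1.16898815 -1.26184717] 22.3917
```

View pics/l.png

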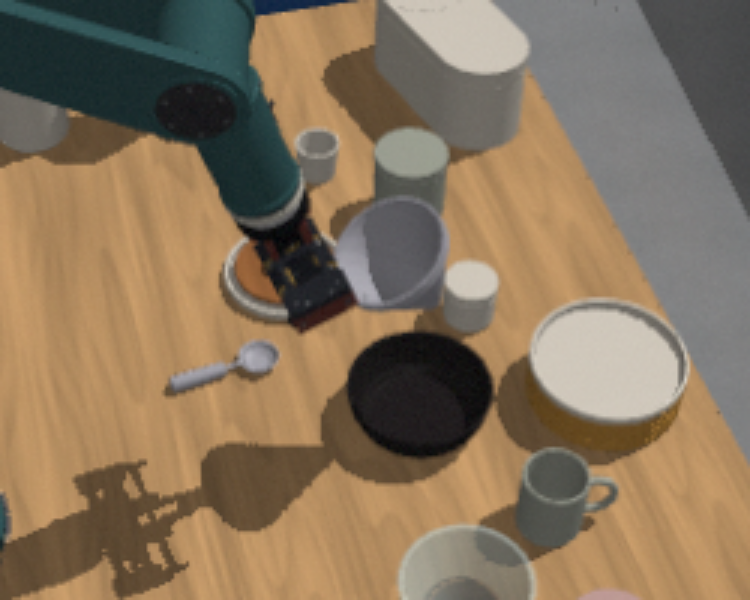

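No slip: the filter hangs as grasped, at px (395,250) above the empty bowl. I'll level it and hover over the carafe.

```bash
cat > place.py <<'E'
from meas import *
C=np.array([.5423,-.334]);a=np.arctan2(C[1],C[0])
def upright(b): # handle heading: radial inwards turned by b
    return Rn.from_euler("z",a+b).as_matrix()   # filter +x radial outwards, handle -x inwards
def tool(of,Mf,ro,rM):
    Rt=Mf@rM.T;return of-Rt@ro,Rn.from_matrix(Rt).as_quat()
def avg(rels):
    rM=Rn.from_matrix([r[:,:3] for r in rels]).mean().as_matrix();return np.mean([r[:,3] for r in rels],0),rM
E
python3 - <<'E'
from place import *
ro,rM=avg(np.load("rel.npz")["rels"])
p=current_position()
servo_line(p+[0,0,.08],rate=.15)
for b in(0,.3,-.3,.6):
    tp,tq=tool(np.r_[C,.26],upright(b),ro,rM);tl,_=tool(np.r_[C,.11],upright(b),ro,rM)
    j=inverse_kinematics(tp,tq);print(b,j,inverse_kinematics(tl,tq) is not None)
    if j is not None and inverse_kinematics(tl,tq) is not None:break
move_ptp(tp,tq);sleep(.3)
p=current_position();Rt=Rn.from_quat(current_orientation()).as_matrix()
m=meas(upright(b),np.r_[C,.26])
np.savez("rel2.npz",b=b,rels=[np.c_[Rt.T@MM,Rt.T@(oo-p)] for oo,MM in m])
print(p-tp,current_force(),current_clock())
c=capture("side");cv2.imwrite("pics/hv.png",cv2.resize(c["image"][180:360,200:400],None,fx=3.3,fy=3.3))
E
```

```text
0 [-0.65559682  0.31698551  1.28567163 -0.03541811  1.75386154  1.4603868 ] True
top 0.61 814 o [ 0.5409 -0.3331  0.258 ] axis [-0.008  0.016  1.   ] err 0.0008
side 0.91 1592 o [ 0.5441 -0.3336  0.2599] axis [-0.013  0.004  1.   ] err 0.0013
[0.00011464 0.00100516 0.00042204] [ 0.28789214  0.1610542  -2.1094645 ] 24.7583
```

View pics/hv.png

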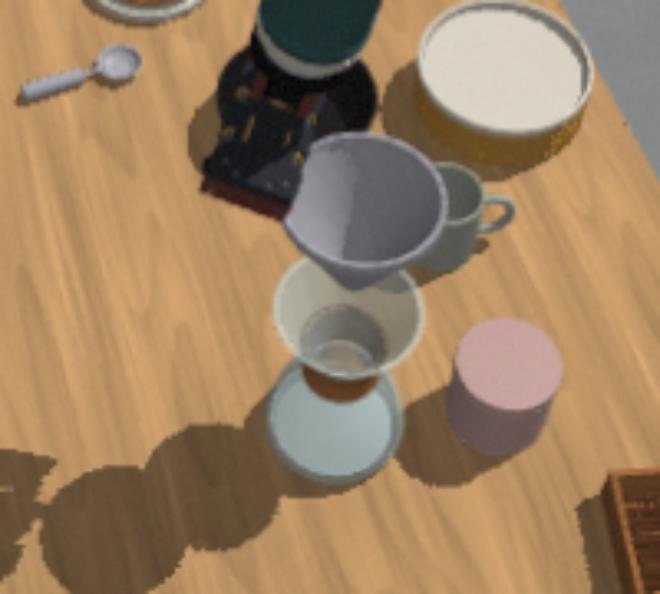

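The filter hangs upright and level at px (365,200), centred above the mouth at (348,315). I'll lower it with contact sensing.

Run:
```python
from place import *
d=np.load("rel2.npz");ro,rM=avg(d["rels"]);M=upright(float(d["b"]))
f=lambda z:tool(np.r_[C,z],M,ro,rM)
servo_line(*f(.24),rate=.08)
print(servo_line(*f(.135),rate=.08,contact_N=5),current_force())
r=servo_line(*f(.108),rate=.015,contact_N=4)
p=current_position();Rt=Rn.from_quat(current_orientation()).as_matrix()
print(r,"foot est",p+Rt@ro,current_force(),current_torque(),current_clock())
meas(M,p+Rt@ro)
W=cloud(capture("side"));s=silhouettes("side","carafe")[0];q=W[s["region"]];q=q[(q[:,2]>.198)&(q[:,2]<.212)];print("rim",len(q),circ(q) if len(q)>20 else 0)
```

```text
False [-0.19197762 -0.38568661 -1.33578439]
True foot est [ 0.54141997 -0.33327149  0.11645166] [-0.35853412  0.66231486  1.90269167] [ 0.05086547 -0.04462058  0.02810212] 27.7833
top 0.8 545 o [ 0.5398 -0.333   0.1147] axis [-0.009  0.005  1.   ] err 0.0009
side 0.96 1256 o [ 0.5453 -0.3326  0.1198] axis [-0.023 -0.005  1.   ] err 0.0015
rim 49 [ 0.54304474 -0.33330055  0.06315378]
```

Run:
```python
from place import *
p=current_position();q=current_orientation()
print(servo_line(p-[0,0,.003],rate=.01,contact_N=6),current_position()-p,current_force())
move_gripper(.03);sleep(.4);print(current_grip_force(),current_force())
M=upright(0);m=meas(M,np.r_[C,.113])
z=Rn.from_quat(q).as_matrix()[:,2]
servo_line(current_position()-.13*z,rate=.08)
sleep(.3);meas(M,np.r_[C,.113])
for cam in("top","side"):
    W=cloud(capture(cam));s=silhouettes(cam,"lid")[:1]
    if s: print("lid",np.median(W[s[0]["region"]],0))
print(current_clock())
c=capture("side");cv2.imwrite("pics/end.png",cv2.resize(c["image"][130:370,190:420],None,fx=2.5,fy=2.5))
```

```text
True [-5.43774437e-05 -7.65759135e-05 -3.55082855e-04] [-0.43656009 -0.58693154  4.32304796]
0.0 [ 0.19267469  1.19820603 -0.44110501]
top 0.76 573 o [ 0.54   -0.3334  0.1152] axis [-0.009  0.006  1.   ] err 0.0008
side 0.67 1301 o [ 0.545  -0.3329  0.1191] axis [-0.023 -0.003  1.   ] err 0.0015
top 0.94 635 o [ 0.543  -0.3337  0.1202] axis [ 0.002 -0.     1.   ] err 0.0007
side 0.95 1404 o [ 0.5445 -0.3326  0.1191] axis [-0.013 -0.01   1.   ] err 0.0015
lid [nan nan nan]
lid [nan nan nan]
31.875
```

View pics/end.png

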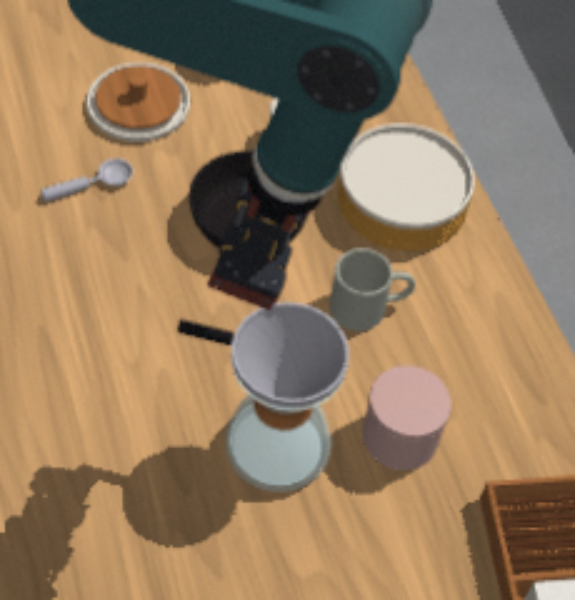

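The filter looks nested and level at px (290,355), and the lid is on the plate at (138,100). I'll check the rim height, which should be 0.224 m at home.

Run:
```python
from fit import *
for cam in("top","side"):
    W=cloud(capture(cam)).reshape(-1,3);W=W[~np.isnan(W[:,0])]
    b=W[(np.hypot(W[:,0]-.543,W[:,1]+.3337)<.075)&(W[:,2]>.217)&(W[:,2]<.24)]
    h=W[(np.hypot(W[:,0]-.4545,W[:,1]+.279)<.022)&(W[:,2]>.15)]
    A=np.c_[b[:,:2]-[.543,-.3337],np.ones(len(b))]
    print(cam,len(b),"rim z pct",np.percentile(b[:,2],[50,80,95]),"tilt",np.linalg.lstsq(A,b[:,2],rcond=None)[0],circ(b),"handle top (exp .226)",np.percentile(h[:,2],[50,90]) if len(h) else 0)
    c=W[(np.hypot(W[:,0]-.543,W[:,1]+.334)<.075)&(W[:,2]>.19)&(W[:,2]<.21)]
    p=W[(np.hypot(W[:,0]-.513,W[:,1]-.284)<.055)&(W[:,2]>.018)&(W[:,2]<.035)]
    print("  lid disc z (exp .025)",len(p),np.median(p,0) if len(p) else 0,"knob",W[(np.hypot(W[:,0]-.513,W[:,1]-.284)<.06)&(W[:,2]>.04)&(W[:,2]<.07)].mean(0))
```

```text
top 192 rim z pct [0.22420694 0.22605811 0.22768753] tilt [-0.00508274 -0.00152614  0.22368217] [ 0.54233017 -0.33170486  0.06270047] handle top (exp .226) [0.22597322 0.22866957]
  lid disc z (exp .025) 872 [0.51136881 0.28228389 0.02571609] knob [0.51373574 0.28274677 0.05778932]
side 310 rim z pct [0.2230807  0.22578449 0.22810494] tilt [-0.00460982  0.00454812  0.22301543] [ 0.5421063  -0.33422375  0.06293612] handle top (exp .226) [0.22564224 0.22889788]
  lid disc z (exp .025) 376 [0.5092289  0.2748734  0.02451894] knob [0.51207684 0.27698276 0.0540949 ]
```

The rim and handle heights match the home position, the filter is level, and the lid is flat and centred. I'll hand in.

```bash
python3 -c "
from bench import *
print(close_job(),current_clock())"
```

```text
the job is handed in; nothing more can be done
the job is handed in; nothing more can be done
```

The job is handed in: by my last camera check the lid lies flat, knob up, on the plate and the filter is nested fully home and level in the carafe; the hand-in returned no verdict.

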